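Pin a trim strip in the spring end clamp for painting

TASK

Lay the shortest of the three white trim strips flat on the two narrow raised rests of the painting jig, centred on them between the end stop and the open spring clamp, and let go of it. Then push the clamp's upright handle towards the strip until the strip is pinned end-on between nose and stop with the nose's spring pressed about half-way in (10 mm of its 20 mm), and finish while still holding the handle there: it springs back if released. Leave the two longer strips where they lie.

Things in the scene. Friction and masses are not known exactly. Their poses are not given: they have to be found in the camera images.
- strip: the shortest of three white-painted wooden trim strips, 160 x 32 x 18 mm (long along its x, 18 mm high), square ends, about 65 g; lies flat on the bench at the robot's left, roughly pointing away from the robot. Origin: centre of its underside
- jig: painting jig fixed to the bench: plywood base 100 x 325 x 15 mm, long along its y; origin at bench height. A strip lies along jig y on two upright wooden rests, 30 mm wide (x), 10 mm thick (y), tops 50 mm above the bench, at x = 0, y = -55 and +45 mm; between them all is free above the 15 mm base. End stop at -y, spring clamp at +y, 190 mm clear between stop and open nose
- stop: aluminium end stop of the jig, 70 mm wide, 20 mm thick, top 85 mm above the bench; its face towards the strip is at jig y = -95 mm. A 160 mm strip centred at jig y = 0 has 15 mm spare at each end; its centre is at y = -15 mm once against the stop. Origin: centre of its underside, 15 mm above the bench
- clamp: clamp carriage: aluminium block 54 x 40 (jig y) x 55 mm, with an upright dark steel handle plate 40 mm wide (jig x), 12 mm thick (jig y), from 75 to 135 mm above the bench. Origin: centre of the block's underside, 20 mm above the bench, at jig x = 0, y = +145 mm when open; the plate's back face, the one to push towards jig -y, is 17 mm farther to +y. Axes parallel to the jig's
- clamp_handle (a point): centre of the handle plate, 105 mm above the bench, 11 mm to jig +y of the carriage's origin. The carriage slides 0 to 55 mm from open towards jig -y against a return spring: 2.4 N at 0, 0.8 N more per 10 mm. With the strip against the stop the nose touches at 30 mm of this travel, its spring is half-way in at 40 mm and fully in at 50 mm
- nose (a joint): how far the spring nose is pushed back into the carriage in m: 0 = fully out, 0.020 = fully in; spring 1.5 N at 0, rising by 5 N per 10 mm (6.5 N half-way), so the hand pushes about 12 N in all then
- nose_tip (a point): centre of the front face of the nose, a black rubber disc 24 mm across on a steel pin, 59 mm above the bench, at jig x = 0, y = +95 mm when open; faces jig -y
- strip_mid: a longer white strip, 210 x 32 x 18 mm, not for this job; origin: centre of its underside
- strip_long: the longest white strip, 260 x 32 x 18 mm, not for this job; origin: centre of its underside. The three lie side by side in any order, about 125 mm apart
There are look-alikes about, which are no part of the job. What is shaped like the strip but green or yellow is not meant.

How it is judged:
By the outcome, as a careful person would: the job done as asked, in the order asked, and still so for the second after the job is handed in, while the arm keeps its last pose, push and grip.
It also fails if it takes over 56 s, if anything falls off the work surface, if the arm or the gripper's body presses on something with over 40 N, if the wrist force passes 120 N, or if a joint passes its speed limit or range.

ROBOT

A 6-joint arm with a two-finger parallel gripper is mounted at the origin on the work surface. World frame = base frame: x ahead of the robot, y to its left, z up, the work surface at z = 0. Lengths are in m, angles in rad, forces in N, time in s.
With the tool pointing down it reaches from about 0.25 to 0.725 m from the base axis. Payload 4 kg.
Tool frame: the origin (TCP) lies between the finger pads; the fingertips stand 25 mm ahead of it and the grasp point (between the pads) lies 6 mm ahead of it; z points along the fingers, y is the line along which they close (so a half turn about z gives the same grasp; the last joint's range is limited). The gripper opens to 85 mm and grips with 20 to 120 N. Pads are 22 mm wide; open, the fingers measure 114 mm over their backs; the gripper's body (76 mm by 85 mm) begins 54 mm behind the grasp point. The pads swing forward as they close: fully open they stand 13 mm farther back than shut.
Start: joints at [-1.172, 0.241, 0.005, 1.335, 0, 1.571], TCP at [0.194, -0.461, 0.256] pointing down, gripper open.
Joint ranges: [-2.72, 2.72], [-1.05, 1.87], [-1.09, 1.28], [-1.99, 2.15], [-1.42, 1.44], [-3.14, 3.14]. Speed limits (rad/s): [2.79, 2.79, 3.14, 3.14, 3.14, 3.14].

INTERFACE

Orientations are given as a unit quaternion [x, y, z, w].
In Python, from workcell import bot gives the robot as it stands. The module is installed in compiled form; this text tells all that it offers.
- The arm moves only by the shell command python3 -m pendant 'ROWS'. ROWS is JSON, one flat list of numbers, 7 for each row, row after row: the shift along the tool's x, y, z normalised to -1 to 1, where 1 is 0.5 m, then the turn, a rotation vector about the tool's x, y, z normalised to -1 to 1, where 1 is 180 degrees, then the opening, from 0 (shut) to 1 (fully open). In form: [tx, ty, tz, ax, ay, az, fingers, tx, ty, tz, ax, ay, az, fingers, ...]. A call has exactly 10 rows; each row is the pose to reach, as a shift and turn from the pose commanded when the call began, along the tool's axes at that moment, turning the shorter way round; what a row does not reach only later rows make up. A row lasts 1/12 s, in which the tool goes at most 41.7 mm and 7.16 degrees, less where a joint would pass 70% of its speed; a pose out of reach is approached as far as the arm can. A call with a number of a shift or a turn outside -1 to 1 is refused whole. A call with a gripper value outside its range is refused whole. The fingers move at their own pace and stop on an object; the grip force is fixed at half the most. Time passes only in rows, so rows that repeat a pose let the fingers close, or fill a call up. It gives the time, the measured TCP pose, the force, the opening and the grip force at its end, in the units of the state.
- bot.get_obs(): the state, without advancing time (a new reading comes with each control period).
- bot.camera(name): name is "scene" or "top"; returns a dict with "pixels" (400x640x3 uint8, red, green, blue), "mtx" (3x3 intrinsics, pixels), "k1" (the pictures are not rectified: a ray, as slopes to the right and down, at radius r is drawn at 1 + k1 r^2 times it, then the intrinsics apply), "cam_to_world" (4x4, takes a point from camera to world coordinates). Camera axes: x right, y up, looking along -z (the intrinsics and any distortion apply to the point x, -y, -z); pixel columns grow to the right and rows downward; lengths in m; the calibration is good to about 2 mm. A picture is of the moment at which its call begins. There is no depth.
- bot.job_done(): hands the job in; it is judged then, once.
The state is a dict: "clock": time; "joint_pos": joint angles; "joint_vel": joint speeds; "tau": joint torques, N m; "eef_pos": TCP position; "tool_rot": TCP orientation; "ft_force": force on the tool from outside, world axes, zero at the start; "ft_torque": the same for the moment, N m; "grip_width": finger opening in m; "grasp_force": force on a finger pad.
Only numpy, scipy, OpenCV 4.12 (cv2) and the standard library are available. Lean on these libraries where they do the work, as an engineer would, in place of code of your own. Each camera call takes 0.05 s, during which the arm holds its last target. There are 200 camera calls.

## Working session

There is one attempt and no reset: what is moved stays moved. The work goes in short steps, Python scripts to look and compute and a shell command to move; the robot and the scene stay as the last step left them, time stands still between calls to the robot, and variables do not carry over. Pictures are saved under pics/ and viewed, at most 10 in all, crops included, and the job is handed in when it is done.

```bash
mkdir -p pics; python3 - <<'E'
from workcell import bot
import cv2,numpy as np
o=bot.get_obs();print({k:np.round(v,3).tolist() for k,v in o.items()})
for n in("scene","top"):
    c=bot.camera(n);cv2.imwrite(f"pics/{n}0.png",c["pixels"][:,:,::-1]);np.savez(f"{n}0.npz",**c)
    print(n,c["mtx"],c["k1"],np.round(c["cam_to_world"],3))
E
```

```text
{'clock': 0.0, 'joint_pos': [-1.172, 0.241, 0.004, 1.335, 0.0, 1.571], 'joint_vel': [0.0, -0.001, 0.001, 0.001, 0.003, 0.001], 'tau': [-0.001, -37.232, 25.241, 0.017, 0.0, 0.0], 'eef_pos': [0.194, -0.46, 0.255], 'tool_rot': [0.98, 0.198, -0.0, -0.001], 'ft_force': [-0.683, -0.601, 0.839], 'ft_torque': [0.02, 0.015, 0.007], 'grasp_force': 0.0, 'grip_width': 0.086}
scene [[416.92560695   0.         322.41384293]
 [  0.         416.92560695 191.78749907]
 [  0.           0.           1.        ]] 0.0028053197240473808 [[ 0.011 -0.857  0.516  1.089]
 [ 1.     0.014  0.003  0.06 ]
 [-0.01   0.516  0.857  1.157]
 [ 0.     0.     0.     1.   ]]
top [[387.09444088   0.         317.56795512]
 [  0.         387.09444088 201.8680692 ]
 [  0.           0.           1.        ]] -0.02687254317049885 [[ 0.014  0.993 -0.121  0.322]
 [-1.     0.016  0.014  0.052]
 [ 0.016  0.121  0.993  1.186]
 [ 0.     0.     0.     1.   ]]
```

View pics/scene0.png

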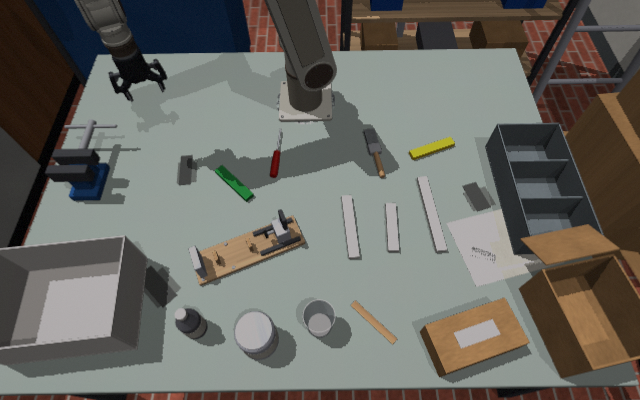

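View pics/top0.png

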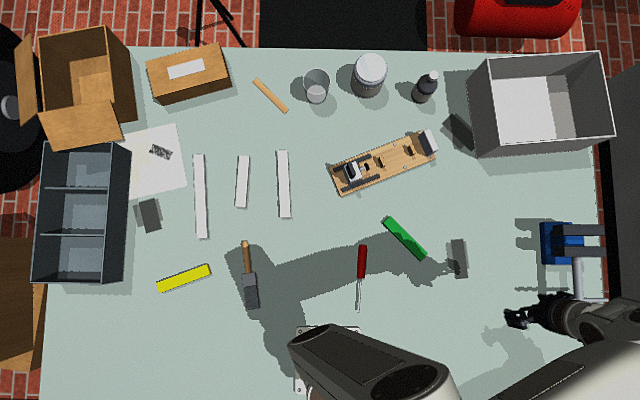

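Candidates in the top view are the white strips at (242,181), (283,183) and (200,196), the green look-alike at (404,238) and the yellow one at (183,278). The shortest white strip is the one at (242,181). The jig is at about (380,163), with the clamp on the left at (352,172) and the stop on the right at (428,143). I'll measure these and check crops.

```bash
cat > h.py <<'E'
import cv2,numpy as np
def ray(c,uv):
    uv=np.atleast_2d(np.float64(uv));K=c["mtx"];d=(uv-K[:2,2])/[K[0,0],K[1,1]]
    s=d.copy()
    for _ in range(20): s=d/(1+float(c["k1"])*(s**2).sum(1,keepdims=True))
    v=np.c_[s[:,0],-s[:,1],-np.ones(len(s))];T=c["cam_to_world"]
    return T[:3,3],v@T[:3,:3].T
def onz(c,uv,z):
    o,d=ray(c,uv);return o+d*((z-o[2])/d[:,2])[:,None]
def proj(c,P):
    T=c["cam_to_world"];p=(np.atleast_2d(P)-T[:3,3])@T[:3,:3];s=np.c_[p[:,0],-p[:,1]]/-p[:,2:]
    s=s*(1+float(c["k1"])*(s**2).sum(1,keepdims=True));K=c["mtx"]
    return s*[K[0,0],K[1,1]]+K[:2,2]
def white(c,roi,z):
    x0,y0,x1,y1=roi;p=c["pixels"].astype(int)
    m=((p.min(2)>185)&(p.max(2)-p.min(2)<22)).astype(np.uint8);q=np.zeros_like(m);q[y0:y1,x0:x1]=m[y0:y1,x0:x1]
    cs,_=cv2.findContours(q,cv2.RETR_EXTERNAL,cv2.CHAIN_APPROX_NONE)
    out=[]
    for k in cs:
        if cv2.contourArea(k)<150: continue
        w=onz(c,k[:,0,:],z)[:,:2];(cx,cy),sz,a=cv2.minAreaRect((w*1000).astype(np.float32))
        if sz[0]<sz[1]: a+=90;sz=sz[::-1]
        out.append((k[:,0].mean(0).round(),round(cx,1),round(cy,1),np.round(sz,1),round(((a+90)%180)-90,1)))
    return out
E
python3 - <<'E'
from h import *
t=np.load("top0.npz");s=np.load("scene0.npz")
print(t["pixels"][181,242],t["pixels"][181,262],s["pixels"][227,392],s["pixels"][227,410])
for r in white(t,(180,130,310,260),.018):print("top",r)
for r in white(s,(330,165,450,270),.018):print("scene",r)
a=cv2.resize(t["pixels"][120:205,318:446],None,fx=6,fy=6,interpolation=2)[:,:,::-1]
b=cv2.resize(s["pixels"][200:290,180:310],None,fx=6,fy=6,interpolation=2)[:,:,::-1]
cv2.imwrite("pics/jt.png",a);cv2.imwrite("pics/js.png",b)
cv2.imwrite("pics/st.png",cv2.resize(t["pixels"][140:250,175:310],None,fx=4,fy=4)[:,:,::-1])
E
```

```text
[209 206 208] [173 187 181] [179 175 176] [149 158 152]
top (array([242., 181.]), 527.5, 267.1, array([158.8,  30.4]), -2.2)
top (array([200., 196.]), 480.1, 394.3, array([257.6,  30.5]), 5.4)
top (array([283., 183.]), 522.2, 140.2, array([206.1,  29.8]), 4.1)
```

View pics/jt.png

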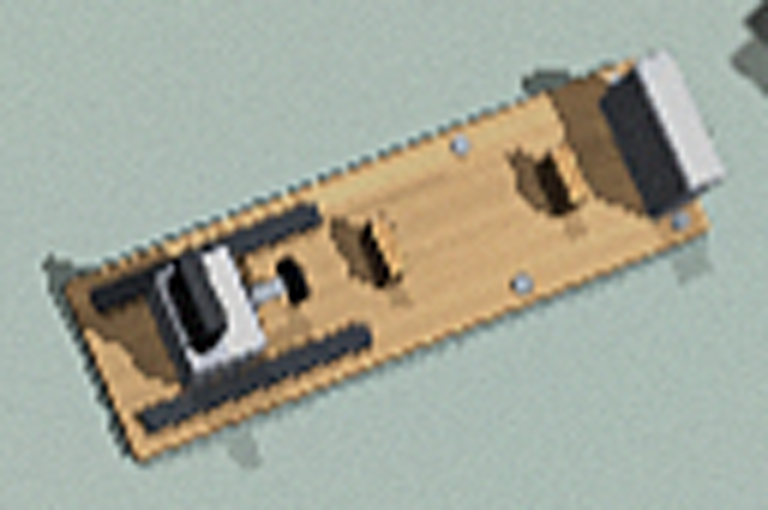

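View pics/js.png

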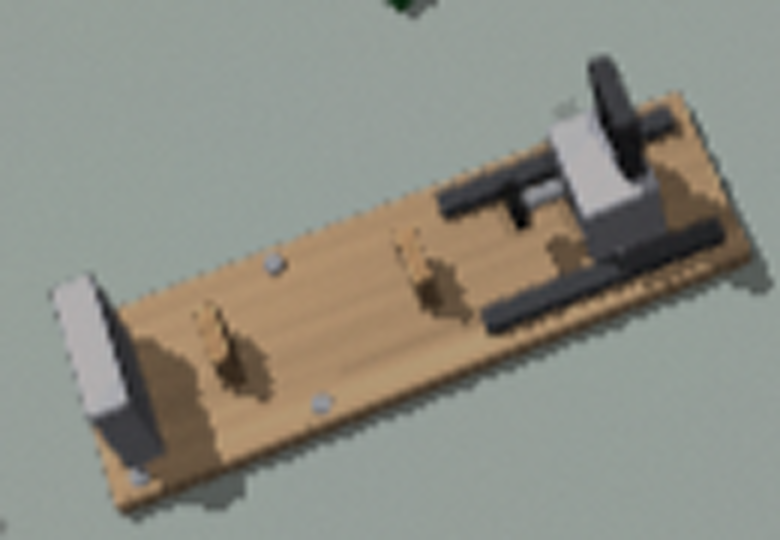

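View pics/st.png

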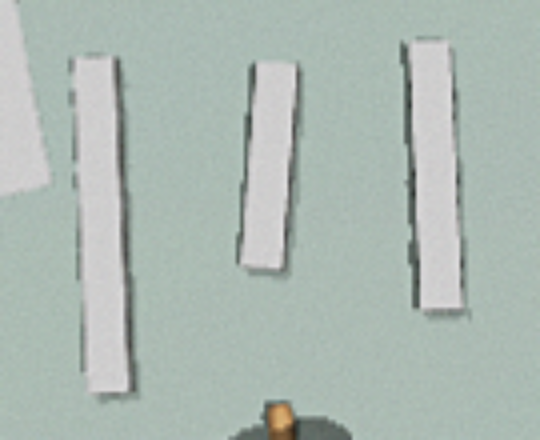

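The shortest white strip, at top pixel (242,181), is confirmed by its 159 mm length. The jig crops show the stop, two rests, nose, carriage and upright handle clearly. I'll fit the jig pose from the corner points in both views.

```bash
cat > jig.py <<'E'
from h import *
from scipy.optimize import least_squares
t=np.load("top0.npz");s=np.load("scene0.npz")
# crop px -> jig point (mm); None y = base end (+1/-1)
T=[((65,285),(50,'+',15)),((137,462),(-50,'+',15)),((708,230),(-50,'-',15)),
((635,75),(35,-95,85)),((688,192),(-35,-95,85)),((665,50),(35,-115,85)),((724,180),(-35,-115,85)),
((230,245),(27,125,75)),((268,340),(-27,125,75)),((574,152),(15,-60,50)),((588,202),(-15,-60,50)),((383,218),(15,40,50)),((400,275),(-15,40,50))]
S=[((682,92),(50,'+',15)),((754,248),(-50,'+',15)) if 0 else ((682,92),(50,'+',15)),((52,290),(-35,-115,85)) if 0 else None]
S=[((682,92),(-50,'+',15)),((752,248),(50,'+',15)),((122,502),(50,'-',15)),
((52,290),(-35,-115,85)),((90,276),(-35,-95,85)),((132,402),(35,-95,85)),((95,415),(35,-115,85)),
((550,125),(-27,125,75)),((590,217),(27,125,75)),((196,305),(-15,-60,50)),((212,300),(-15,-50,50))]
def res(p,full=False):
    x,y,a,b=p;R=[]
    for c,L,o in((t,T,(318,120)),(s,S,(180,200))):
        P=[(X,(b+162.5 if Y=='+' else b-162.5 if Y=='-' else Y),Z) for _,(X,Y,Z) in L]
        P=np.array(P)/1000.;ca,sa=np.cos(a),np.sin(a)
        W=np.c_[x+ca*P[:,0]-sa*P[:,1],y+sa*P[:,0]+ca*P[:,1],P[:,2]]
        uv=(np.array([q for q,_ in L])+.5)/6-.5+o
        R.append(proj(c,W)-uv)
    return R if full else np.concatenate(R).ravel()
r=least_squares(res,[.55,-.1,.36,30],loss="soft_l1",x_scale=[.1,.1,.1,30])
if __name__=="__main__":
    print(r.x,np.degrees(r.x[2]));[print(q.round(1).tolist()) for q in res(r.x,True)]
E
python3 jig.py
```

```text
[ 0.60519883 -0.19883113  0.39804805 37.09073691] 22.80647344122539
[[-0.6, -0.1], [-0.2, 0.2], [0.8, 0.4], [-0.4, -1.7], [0.4, 0.2], [0.7, 0.0], [0.5, -0.2], [-0.8, 0.2], [0.0, 1.1], [-1.4, -1.0], [0.3, -0.4], [0.3, -0.1], [1.4, -0.5]]
[[0.1, -0.6], [0.6, 0.6], [-0.7, 0.6], [0.2, -0.8], [0.9, -1.1], [0.4, -0.4], [-0.7, 0.3], [-0.3, -0.2], [-0.6, -0.1], [0.2, 0.4], [0.9, -0.1]]
```

```bash
cat > go.py <<'E'
import sys,numpy as np
from workcell import bot
from scipy.spatial.transform import Rotation as R
# goal x y z psi(deg, yaw of tool x; tool down) -> normalised row; optional 'j' = jig coords (mm)
def go(x,y,z,psi):
    o=bot.get_obs();C=R.from_quat(o["tool_rot"]);a=np.radians(psi)
    G=R.from_matrix(np.array([[np.cos(a),np.sin(a),0],[np.sin(a),-np.cos(a),0],[0,0,-1]]).T.T)
    d=C.inv().apply(np.array([x,y,z])-o["eef_pos"])/.5
    v=(C.inv()*G).as_rotvec()/np.pi
    print("t=%.2f"%o["clock"],"row",np.round(d,4).tolist(),np.round(v,4).tolist(),"steps",round(np.linalg.norm(d)*.5/.0417,1),round(np.linalg.norm(v)*180/7.16,1))
    print("pos",np.round(o["eef_pos"],4),"F",np.round(o["ft_force"],2),"w",round(float(o["grip_width"]),4))
def jg(X,Y):
    x,y,a=.6052,-.1988,np.radians(22.8)
    return x+np.cos(a)*X/1e3-np.sin(a)*Y/1e3, y+np.sin(a)*X/1e3+np.cos(a)*Y/1e3
if __name__=="__main__":
    A=sys.argv[1:]
    if A[0]=="j": xy=jg(float(A[1]),float(A[2]));A=A[1:]
    else: xy=float(A[0]),float(A[1])
    go(*xy,float(A[2]),float(A[3]))
E
python3 go.py .36 -.1 .255 10.3
python3 - <<'E'
from h import *
s=np.load("scene0.npz");p=s["pixels"].astype(int)
m=((p.min(2)>165)&(p.max(2)-p.min(2)<12)).astype(np.uint8);q=m*0;q[195:258,378:408]=m[195:258,378:408]
k=max(cv2.findContours(q,0,1)[0],key=cv2.contourArea)
print(cv2.minAreaRect((onz(s,k[:,0],.018)[:,:2]*1000).astype(np.float32)))
E
```

```text
t=0.10 row [0.5858, -0.5351, 0.002] [-0.0006, 0.0001, 0.0697] steps 9.5 1.8
pos [ 0.194  -0.4603  0.2555] F [ 0.05 -0.24 -0.05] w 0.0855
((525.7396240234375, 265.77886962890625), (29.48537826538086, 155.65109252929688), 87.79405975341797)
```

```bash
python3 -m pendant '[0.586,-0.535,0.002,0,0,0.07,1,0.586,-0.535,0.002,0,0,0.07,1,0.586,-0.535,0.002,0,0,0.07,1,0.586,-0.535,0.002,0,0,0.07,1,0.586,-0.535,0.002,0,0,0.07,1,0.586,-0.535,0.002,0,0,0.07,1,0.586,-0.535,0.002,0,0,0.07,1,0.586,-0.535,0.002,0,0,0.07,1,0.586,-0.535,0.002,0,0,0.07,1,0.586,-0.535,0.002,0,0,0.07,1]'; python3 go.py .527 .2665 .12 -2.2
```

```text
clock: 0.93
eef_pos: [0.3609, -0.0972, 0.2552]
tool_rot: [0.996, 0.091, 0.0, -0.001]
ft_force: [-0.4, -0.1, -0.3]
grip_width: 0.0851
grasp_force: 0.0
t=0.93 row [0.4584, -0.655, 0.2713] [-0.0004, -0.0001, 0.0702] steps 10.1 1.8
pos [ 0.3609 -0.0972  0.2552] F [-0.36 -0.08 -0.34] w 0.0851
```

```bash
python3 -m pendant '[0.458,-0.655,0.27,0,0,0.07,1,0.458,-0.655,0.27,0,0,0.07,1,0.458,-0.655,0.27,0,0,0.07,1,0.458,-0.655,0.27,0,0,0.07,1,0.458,-0.655,0.27,0,0,0.07,1,0.458,-0.655,0.27,0,0,0.07,1,0.458,-0.655,0.27,0,0,0.07,1,0.458,-0.655,0.27,0,0,0.07,1,0.458,-0.655,0.27,0,0,0.07,1,0.458,-0.655,0.27,0,0,0.07,1]'; python3 go.py .527 .2665 .028 -2.2
```

```text
clock: 1.77
eef_pos: [0.4891, 0.0143, 0.1512]
tool_rot: [1.0, 0.006, -0.001, -0.016]
ft_force: [-0.7, 0.4, 0.1]
grip_width: 0.0852
grasp_force: 0.0
t=1.77 row [0.0827, -0.4955, 0.2619] [-0.0099, 0.0009, 0.0162] steps 6.8 0.5
pos [0.4891 0.0143 0.1512] F [-0.68  0.43  0.1 ] w 0.0852
```

```bash
python3 -m pendant '[0.07,-0.5,0.05,0,0,0.014,1,0.07,-0.5,0.05,0,0,0.014,1,0.07,-0.5,0.05,0,0,0.014,1,0.07,-0.5,0.05,0,0,0.014,1,0.07,-0.5,0.05,0,0,0.014,1,0.07,-0.5,0.05,0,0,0.014,1,0.07,-0.5,0.05,0,0,0.014,1,0.07,-0.5,0.05,0,0,0.014,1,0.07,-0.5,0.05,0,0,0.014,1,0.07,-0.5,0.05,0,0,0.014,1]'; python3 go.py .527 .2665 .028 -2.2
```

```text
clock: 2.6
eef_pos: [0.5213, 0.0319, 0.1375]
tool_rot: [0.999, 0.014, -0.002, -0.032]
ft_force: [0.1, 0.3, 0.3]
grip_width: 0.0856
grasp_force: 0.0
t=2.60 row [0.0254, -0.4538, 0.2483] [-0.0202, 0.0016, 0.0212] steps 6.2 0.7
pos [0.5213 0.0319 0.1375] F [0.13 0.3  0.34] w 0.0856
```

```bash
python3 -c "
from workcell import bot
import numpy as np
o=bot.get_obs();print(np.round(o['joint_pos'],3),np.round(o['joint_vel'],3),np.round(o['tau'],1))"
```

```text
[ 0.027  0.368 -0.142  1.064  0.064  3.141] [ 0.004  0.033  0.032 -0.001  0.    -0.   ] [  0.  -41.   22.8   0.    0.2  -0. ]
```

j6 is at its limit, so I'll use the equivalent half-turned grasp (tool yaw 177.8°).

```bash
python3 go.py .527 .13 .15 65
```

```text
t=2.60 row [0.0169, -0.197, -0.0125] [-0.0187, -0.0103, -0.352] steps 2.4 8.9
pos [0.5213 0.0319 0.1375] F [0.13 0.3  0.34] w 0.0856
```

```bash
python3 -m pendant '[0,0,-0.01,-0.019,-0.01,-0.352,1,0,0,-0.01,-0.019,-0.01,-0.352,1,0,0,-0.01,-0.019,-0.01,-0.352,1,0.017,-0.2,-0.012,-0.019,-0.01,-0.352,1,0.017,-0.2,-0.012,-0.019,-0.01,-0.352,1,0.017,-0.2,-0.012,-0.019,-0.01,-0.352,1,0.017,-0.2,-0.012,-0.019,-0.01,-0.352,1,0.017,-0.2,-0.012,-0.019,-0.01,-0.352,1,0.017,-0.2,-0.012,-0.019,-0.01,-0.352,1,0.017,-0.2,-0.012,-0.019,-0.01,-0.352,1]'; python3 go.py .527 .2665 .14 128
```

```text
clock: 3.43
eef_pos: [0.5267, 0.1321, 0.1498]
tool_rot: [0.843, 0.538, 0.0, 0.0]
ft_force: [-0.5, -0.8, -0.2]
grip_width: 0.0851
grasp_force: 0.0
t=3.43 row [0.2442, -0.1124, 0.0196] [0.0004, 0.0001, -0.3492] steps 3.2 8.8
pos [0.5267 0.1321 0.1498] F [-0.47 -0.8  -0.21] w 0.0851
```

```bash
python3 -m pendant '[0.244,-0.112,0.02,0,0,-0.349,1,0.244,-0.112,0.02,0,0,-0.349,1,0.244,-0.112,0.02,0,0,-0.349,1,0.244,-0.112,0.02,0,0,-0.349,1,0.244,-0.112,0.02,0,0,-0.349,1,0.244,-0.112,0.02,0,0,-0.349,1,0.244,-0.112,0.02,0,0,-0.349,1,0.244,-0.112,0.02,0,0,-0.349,1,0.244,-0.112,0.02,0,0,-0.349,1,0.244,-0.112,0.02,0,0,-0.349,1]'; python3 go.py .527 .2665 .10 177.8
```

```text
clock: 4.27
eef_pos: [0.5277, 0.2656, 0.1398]
tool_rot: [0.44, 0.898, 0.0, 0.0]
ft_force: [-1.1, -0.2, 0.0]
grip_width: 0.0856
grasp_force: 0.0
t=4.27 row [0.0024, -0.0001, 0.0795] [0.0001, 0.0003, -0.2782] steps 1.0 7.0
pos [0.5277 0.2656 0.1398] F [-1.13 -0.17  0.03] w 0.0856
```

```bash
python3 -m pendant '[0.002,0,0.08,0,0,-0.278,1,0.002,0,0.08,0,0,-0.278,1,0.002,0,0.08,0,0,-0.278,1,0.002,0,0.08,0,0,-0.278,1,0.002,0,0.08,0,0,-0.278,1,0.002,0,0.08,0,0,-0.278,1,0.002,0,0.08,0,0,-0.278,1,0.002,0,0.08,0,0,-0.278,1,0.002,0,0.08,0,0,-0.278,1,0.002,0,0.08,0,0,-0.278,1]'; python3 go.py .527 .2665 .027 177.8
```

```text
clock: 5.1
eef_pos: [0.5272, 0.2665, 0.0998]
tool_rot: [0.021, 1.0, -0.0, 0.001]
ft_force: [0.7, 0.8, 0.1]
grip_width: 0.0855
grasp_force: 0.0
t=5.10 row [0.0005, 0.0001, 0.1456] [-0.0, 0.0004, -0.0012] steps 1.7 0.0
pos [0.5272 0.2665 0.0998] F [0.7  0.79 0.11] w 0.0855
```

```bash
python3 -m pendant '[0,0,0.05,0,0,0,1,0,0,0.1,0,0,0,1,0,0,0.13,0,0,0,1,0,0,0.145,0,0,0,1,0,0,0.145,0,0,0,1,0,0,0.145,0,0,0,0.2,0,0,0.145,0,0,0,0.2,0,0,0.145,0,0,0,0.2,0,0,0.145,0,0,0,0.2,0,0,0.145,0,0,0,0.2]'; python3 -m pendant '[0,0,0,0,0,0,0,0,0,0,0,0,0,0,0,0,0,0,0,0,0,0,0,0,0,0,0,0,0,0,0,0,0,0,0,0,0,-0.02,0,0,0,0,0,0,-0.06,0,0,0,0,0,0,-0.1,0,0,0,0,0,0,-0.15,0,0,0,0,0,0,-0.2,0,0,0,0]';python3 go.py .57 .0 .16 145
```

```text
clock: 5.93
eef_pos: [0.5283, 0.2671, 0.029]
tool_rot: [0.019, 1.0, 0.001, 0.002]
ft_force: [0.0, -0.8, -0.2]
grip_width: 0.0308
grasp_force: 60.1
clock: 6.77
eef_pos: [0.5263, 0.2662, 0.1281]
tool_rot: [0.019, 1.0, -0.001, -0.0]
ft_force: [0.7, 0.6, -1.1]
grip_width: 0.0306
grasp_force: 60.2
t=6.77 row [-0.1073, -0.5289, -0.0634] [-0.0004, -0.0001, 0.1825] steps 6.5 4.6
pos [0.5263 0.2662 0.1281] F [ 0.75  0.63 -1.08] w 0.0306
```

```bash
python3 -m pendant '[-0.02,-0.06,-0.14,0,0,0.02,0,-0.04,-0.12,-0.14,0,0,0.04,0,-0.06,-0.18,-0.14,0,0,0.07,0,-0.08,-0.24,-0.14,0,0,0.1,0,-0.1,-0.3,-0.14,0,0,0.12,0,-0.107,-0.36,-0.14,0,0,0.14,0,-0.107,-0.42,-0.14,0,0,0.16,0,-0.107,-0.48,-0.14,0,0,0.18,0,-0.107,-0.52,-0.14,0,0,0.18,0,-0.107,-0.53,-0.14,0,0,0.18,0]'; python3 go.py j 0 0 .2 112.8
```

```text
clock: 7.6
eef_pos: [0.5699, -0.0036, 0.1976]
tool_rot: [0.299, 0.954, -0.001, 0.0]
ft_force: [-0.7, 0.4, -0.8]
grip_width: 0.0308
grasp_force: 60.2
t=7.60 row [-0.2808, -0.2803, -0.0042] [-0.0001, 0.0004, 0.18] steps 4.8 4.5
pos [ 0.5699 -0.0036  0.1976] F [-0.68  0.43 -0.85] w 0.0308
```

```bash
python3 -m pendant '[-0.05,-0.05,0,0,0,0.03,0,-0.1,-0.1,0,0,0,0.06,0,-0.15,-0.15,0,0,0,0.09,0,-0.2,-0.2,0,0,0,0.12,0,-0.24,-0.24,0,0,0,0.15,0,-0.27,-0.27,-0.004,0,0,0.18,0,-0.281,-0.28,-0.004,0,0,0.18,0,-0.281,-0.28,-0.004,0,0,0.18,0,-0.281,-0.28,-0.004,0,0,0.18,0,-0.281,-0.28,-0.004,0,0,0.18,0]'; python3 go.py j 0 0 .11 112.8
python3 - <<'E'
from h import *
from workcell import bot
for n,r in(("top",(300,90,460,220)),("scene",(160,150,330,300))):
    c=bot.camera(n);np.savez(n+"1.npz",**c)
    x0,y0,x1,y1=r;cv2.imwrite(f"pics/{n}1.png",cv2.resize(c["pixels"][y0:y1,x0:x1],None,fx=3,fy=3)[:,:,::-1])
a=cv2.imread("pics/top1.png");b=cv2.imread("pics/scene1.png");h=max(a.shape[0],b.shape[0])
P=lambda i:cv2.copyMakeBorder(i,0,h-i.shape[0],0,0,0)
cv2.imwrite("pics/pair1.png",cv2.resize(cv2.hconcat([P(a),P(b)]),None,fx=.8,fy=.8))
E
```

```text
clock: 8.43
eef_pos: [0.6067, -0.1934, 0.1993]
tool_rot: [0.55, 0.835, 0.0, -0.0]
ft_force: [-0.6, -0.7, -1.0]
grip_width: 0.0305
grasp_force: 60.2
t=8.43 row [-0.0088, -0.0072, 0.1787] [0.0003, -0.0002, 0.0024] steps 2.1 0.1
pos [ 0.6067 -0.1934  0.1993] F [-0.56 -0.7  -1.01] w 0.0305
```

View pics/pair1.png

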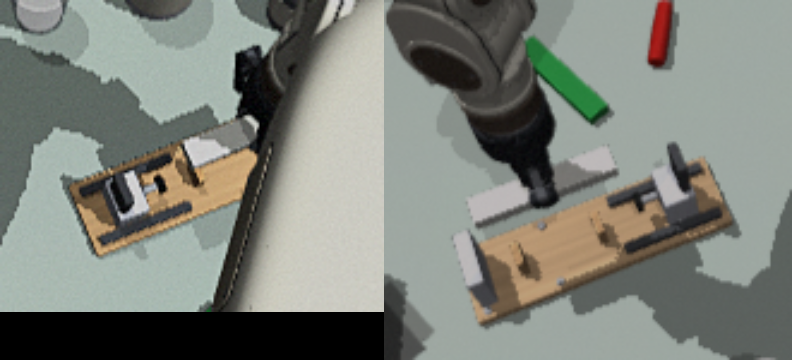

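The strip is held level, along the jig and just above it (scene crop, ends at (470,210) and (615,160)). I'll measure its offset from the scene camera.

```bash
python3 - <<'E'
from h import *
s=np.load("scene1.npz");p=s["pixels"].astype(int)
m=((p.min(2)>165)&(p.max(2)-p.min(2)<16)).astype(np.uint8);q=m*0;q[200:250,190:262]=m[200:250,190:262]
q[240:,:199]=0
n,l,st,_=cv2.connectedComponentsWithStats(q);print(st[1:][st[1:,4]>15].tolist())
ks=[np.argwhere(l==i)[:,::-1] for i in range(1,n) if st[i,4]>15 and st[i,1]<245]
k=np.vstack(ks);w=onz(s,k,.189)[:,:2]
r=cv2.minAreaRect((w*1000).astype(np.float32));print(r)
a=np.radians(22.8);d=np.array(r[0])/1000-[.6052,-.1988];print("jig xy",(np.cos(a)*d[0]+np.sin(a)*d[1])*1e3,(-np.sin(a)*d[0]+np.cos(a)*d[1])*1e3)
E
```

```text
[[237, 210, 20, 12, 130], [194, 225, 26, 17, 250]]
((604.3921508789062, -195.58035278320312), (31.260957717895508, 158.65110778808594), 23.326496124267578)
jig xy 0.5029371426065199 3.2811282562049406
```

```bash
python3 -m pendant '[-0.004,-0.003,0.04,0,0,0.002,0,-0.008,-0.005,0.08,0,0,0.002,0,-0.008,-0.005,0.12,0,0,0.002,0,-0.008,-0.005,0.16,0,0,0.002,0,-0.008,-0.005,0.179,0,0,0.002,0,-0.008,-0.005,0.179,0,0,0.002,0,-0.008,-0.005,0.179,0,0,0.002,0,-0.008,-0.005,0.179,0,0,0.002,0,-0.008,-0.005,0.179,0,0,0.002,0,-0.008,-0.005,0.179,0,0,0.002,0]'; python3 go.py j 1 0.5 .080 112.8
python3 - <<'E'
from h import *
from workcell import bot
s=bot.camera("scene");cv2.imwrite("pics/s2.png",cv2.resize(s["pixels"][190:300,170:310],None,fx=5,fy=5)[:,:,::-1]);np.savez("scene2.npz",**s)
E
```

```text
clock: 9.37
eef_pos: [0.6072, -0.2, 0.1116]
tool_rot: [0.554, 0.832, 0.001, 0.002]
ft_force: [0.2, -0.4, -0.9]
grip_width: 0.0307
grasp_force: 60.2
t=9.37 row [0.005, -0.001, 0.0632] [0.0011, 0.0008, -0.0005] steps 0.8 0.0
pos [ 0.6072 -0.2     0.1116] F [ 0.18 -0.42 -0.93] w 0.0307
```

View pics/s2.png

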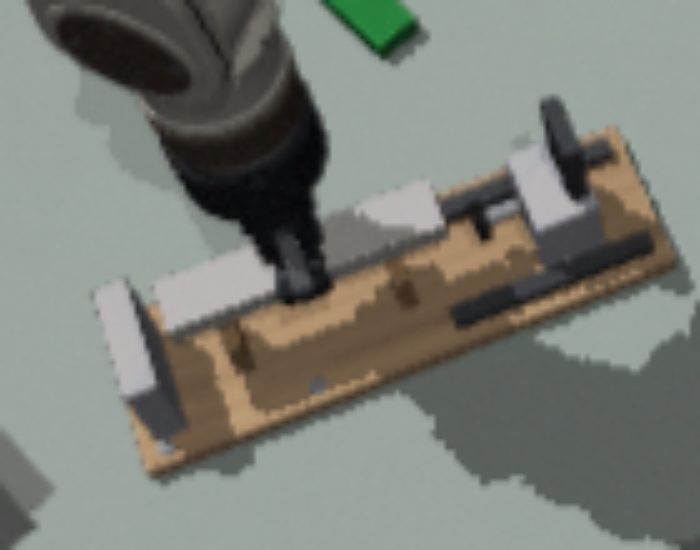

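The strip hangs over the rests between the stop and the nose. Its top corners in the crop are about (150,288), (170,333), (430,180) and (448,226).

```bash
python3 - <<'E'
from h import *
s=np.load("scene2.npz")
k=(np.array([(150,288),(171,334),(430,180),(449,226)])+.5)/5-.5+[170,190]
w=onz(s,k,.101)[:,:2]-[.6052,-.1988];a=np.radians(22.8)
j=np.c_[np.cos(a)*w[:,0]+np.sin(a)*w[:,1],-np.sin(a)*w[:,0]+np.cos(a)*w[:,1]]*1000
print(j.round(1),j.mean(0))
E
python3 go.py j 0 0 .079 112.8
```

```text
[[-13.7 -84.4]
 [ 17.2 -80.9]
 [-14.6  77.7]
 [ 16.8  78.2]] [ 1.44236132 -2.35531636]
t=9.42 row [0.0039, -0.0025, 0.0645] [0.0009, 0.0007, -0.0006] steps 0.8 0.0
pos [ 0.607  -0.2001  0.1113] F [ 0.26 -0.58  0.01] w 0.0303
```

```bash
python3 -m pendant '[0.004,-0.002,0.02,0,0,0,0,0.004,-0.002,0.04,0,0,0,0,0.004,-0.002,0.05,0,0,0,0,0.004,-0.002,0.056,0,0,0,0,0.004,-0.002,0.06,0,0,0,0,0.004,-0.002,0.063,0,0,0,0,0.004,-0.002,0.065,0,0,0,0,0.004,-0.002,0.065,0,0,0,0,0.004,-0.002,0.065,0,0,0,0,0.004,-0.002,0.065,0,0,0,0]'; python3 go.py j 0 0 .078 112.8
```

```text
clock: 10.25
eef_pos: [0.6046, -0.1983, 0.0787]
tool_rot: [0.554, 0.832, 0.0, 0.001]
ft_force: [-3.2, 1.5, 6.2]
grip_width: 0.0308
grasp_force: 61.0
t=10.25 row [-0.0013, 0.0008, 0.0015] [0.0005, 0.0003, -0.0006] steps 0.0 0.0
pos [ 0.6046 -0.1983  0.0787] F [-3.21  1.54  6.17] w 0.0308
```

```bash
python3 -m pendant '[0,0,0,0,0,0,0.75,0,0,0,0,0,0,0.75,0,0,0,0,0,0,0.75,0,0,0,0,0,0,0.75,0,0,0,0,0,0,0.75,0,0,-0.03,0,0,0,0.75,0,0,-0.1,0,0,0,0.75,0,0,-0.18,0,0,0,0.75,0,0,-0.24,0,0,0,0.75,0,0,-0.24,0,0,0,0.75]'; python3 go.py j 0 200 .2 112.8;  python3 - <<'E'
from workcell import bot
import numpy as np
print(np.round(bot.get_obs()["joint_pos"],2))
E
```

```text
clock: 11.08
eef_pos: [0.6082, -0.1996, 0.2058]
tool_rot: [0.554, 0.832, 0.002, 0.007]
ft_force: [1.1, -1.0, 0.4]
grip_width: 0.0643
grasp_force: 0.0
t=11.08 row [0.404, -0.0058, 0.0077] [0.0038, 0.0031, -0.0006] steps 4.8 0.1
pos [ 0.6082 -0.1996  0.2058] F [ 1.13 -0.99  0.36] w 0.0643
[-0.32  0.53  0.31  1.33  0.    0.86]
```

```bash
python3 -m pendant '[0.08,-0.005,0.008,0.003,0.003,0,0,0.16,-0.005,0.008,0.003,0.003,0,0,0.24,-0.005,0.008,0.003,0.003,0,0,0.32,-0.005,0.008,0.003,0.003,0,0,0.39,-0.005,0.008,0.003,0.003,0,0,0.404,-0.005,0.008,0.003,0.003,0,0,0.404,-0.005,0.008,0.003,0.003,0,0,0.404,-0.005,0.008,0.003,0.003,0,0,0.404,-0.005,0.008,0.003,0.003,0,0,0.404,-0.005,0.008,0.003,0.003,0,0]'; python3 go.py j 0 200 .11 112.8; python3 - <<'E'
from h import *
from workcell import bot
s=bot.camera("scene");cv2.imwrite("pics/s3.png",cv2.resize(s["pixels"][190:300,170:310],None,fx=5,fy=5)[:,:,::-1]);np.savez("scene3.npz",**s)
E
```

```text
clock: 11.92
eef_pos: [0.5249, -0.0143, 0.1932]
tool_rot: [0.555, 0.832, -0.001, -0.006]
ft_force: [0.1, -0.1, -0.5]
grip_width: 0.0001
grasp_force: 0.0
t=11.92 row [-0.0038, 0.0064, 0.1663] [-0.0026, -0.0027, -0.0012] steps 2.0 0.1
pos [ 0.5249 -0.0143  0.1932] F [ 0.08 -0.14 -0.55] w 0.0001
```

View pics/s3.png

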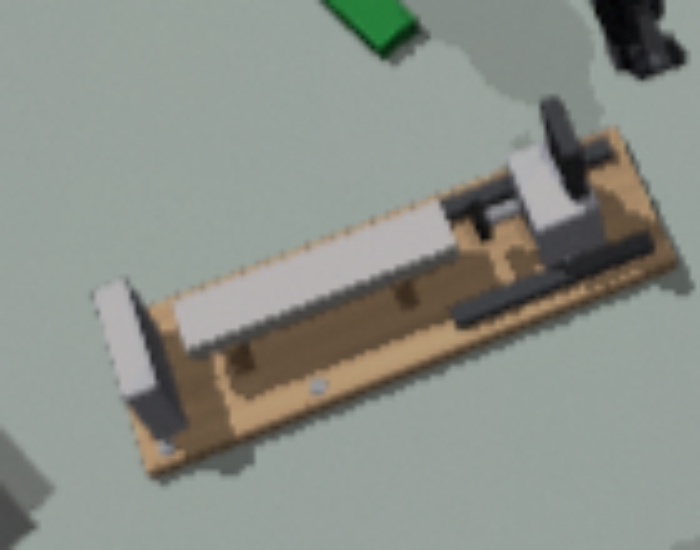

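The strip lies flat and free on both rests (ends at (185,325) and (450,222)), with a gap at both the stop and the nose. Next I'll lower the closed fingers behind the handle.

```bash
python3 - <<'E'
from h import *
s=np.load("scene3.npz")
k=(np.array([(175,300),(194,351),(440,200),(457,244)])+.5)/5-.5+[170,190]
w=onz(s,k,.068)[:,:2]-[.6052,-.1988];a=np.radians(22.8)
j=np.c_[np.cos(a)*w[:,0]+np.sin(a)*w[:,1],-np.sin(a)*w[:,0]+np.cos(a)*w[:,1]]*1000
print(j.round(1),j.mean(0))
E
python3 -m pendant '[-0.002,0.004,0.05,0,0,0,0,-0.004,0.006,0.09,0,0,0,0,-0.004,0.006,0.13,0,0,0,0,-0.004,0.006,0.155,0,0,0,0,-0.004,0.006,0.163,0,0,0,0,-0.004,0.006,0.163,0,0,0,0,-0.004,0.006,0.163,0,0,0,0,-0.004,0.006,0.163,0,0,0,0,-0.004,0.006,0.163,0,0,0,0,-0.004,0.006,0.163,0,0,0,0]'; python3 go.py j 0 175 .11 112.8
```

```text
[[-18.4 -77.6]
 [ 15.7 -76. ]
 [-17.5  79.7]
 [ 12.9  79.6]] [-1.83195958  1.42223459]
clock: 12.8
eef_pos: [0.5276, -0.0134, 0.1128]
tool_rot: [0.554, 0.832, -0.0, -0.005]
ft_force: [-0.3, -0.3, -0.3]
grip_width: -0.0002
grasp_force: 0.0
t=12.80 row [-0.0521, -0.0005, 0.0052] [-0.002, -0.0025, -0.0006] steps 0.6 0.1
pos [ 0.5276 -0.0134  0.1128] F [-0.34 -0.26 -0.27] w -0.0002
```

```bash
python3 -m pendant '[-0.03,0,0.004,0,0,0,0,-0.04,0,0.005,0,0,0,0,-0.046,0,0.005,0,0,0,0,-0.05,0,0.005,0,0,0,0,-0.054,0,0.005,0,0,0,0,-0.058,0,0.005,0,0,0,0,-0.062,0,0.005,0,0,0,0,-0.066,0,0.005,0,0,0,0,-0.066,0,0.005,0,0,0,0,-0.066,0,0.005,0,0,0,0]'; python3 go.py j 0 133 .11 112.8
```

```text
clock: 13.63
eef_pos: [0.5395, -0.0434, 0.109]
tool_rot: [0.554, 0.832, -0.001, -0.006]
ft_force: [-1.2, 3.5, 1.1]
grip_width: -0.0002
grasp_force: 0.0
t=13.63 row [-0.0713, 0.0008, -0.0027] [-0.0026, -0.0029, -0.0005] steps 0.9 0.1
pos [ 0.5395 -0.0434  0.109 ] F [-1.19  3.47  1.06] w -0.0002
```

```bash
python3 -m pendant '[-0.008,0,0,0,0,0,0,-0.016,0,0,0,0,0,0,-0.024,0,0,0,0,0,0,-0.03,0,0,0,0,0,0,-0.034,0,0,0,0,0,0,-0.038,0,0,0,0,0,0,-0.04,0,0,0,0,0,0,-0.04,0,0,0,0,0,0,-0.04,0,0,0,0,0,0,-0.04,0,0,0,0,0,0]'; python3 go.py j 0 133 .11 112.8;python3 -m pendant '[-0.004,0,0,0,0,0,0,-0.008,0,0,0,0,0,0,-0.012,0,0,0,0,0,0,-0.016,0,0,0,0,0,0,-0.018,0,0,0,0,0,0,-0.02,0,0,0,0,0,0,-0.02,0,0,0,0,0,0,-0.02,0,0,0,0,0,0,-0.02,0,0,0,0,0,0,-0.02,0,0,0,0,0,0]'; python3 go.py j 0 133 .11 112.8; python3 - <<'E'
from h import *
from workcell import bot
s=bot.camera("scene");cv2.imwrite("pics/s4.png",cv2.resize(s["pixels"][190:300,170:310],None,fx=5,fy=5)[:,:,::-1])
E
```

```text
clock: 14.47
eef_pos: [0.5473, -0.0621, 0.1088]
tool_rot: [0.554, 0.832, -0.001, -0.006]
ft_force: [-0.9, 5.2, 1.8]
grip_width: 0.0001
grasp_force: 0.0
t=14.47 row [-0.0309, 0.0008, -0.0026] [-0.0026, -0.0028, -0.0006] steps 0.4 0.1
pos [ 0.5473 -0.0621  0.1088] F [-0.91  5.23  1.85] w 0.0001
clock: 15.3
eef_pos: [0.5506, -0.0699, 0.1088]
tool_rot: [0.554, 0.833, -0.0, -0.007]
ft_force: [-2.6, 8.3, 3.7]
grip_width: -0.0002
grasp_force: 0.0
t=15.30 row [-0.014, 0.0008, -0.0026] [-0.0026, -0.0037, -0.0002] steps 0.2 0.1
pos [ 0.5506 -0.0699  0.1088] F [-2.55  8.33  3.73] w -0.0002
```

View pics/s4.png

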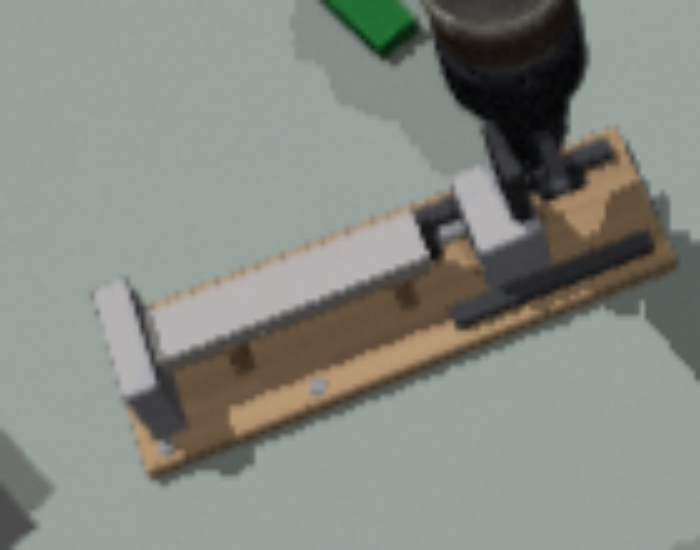

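The strip is now against the stop (left end at (155,335)) and the nose touches its other end at (432,240). About 7 mm more travel brings the nose to half-way.

```bash
python3 -m pendant '[-0.002,0,0,0,0,0,0,-0.004,0,0,0,0,0,0,-0.006,0,0,0,0,0,0,-0.008,0,0,0,0,0,0,-0.01,0,0,0,0,0,0,-0.012,0,0,0,0,0,0,-0.014,0,0,0,0,0,0,-0.014,0,0,0,0,0,0,-0.014,0,0,0,0,0,0,-0.014,0,0,0,0,0,0]'; for i in 1 2 3 ; do python3 -m pendant '[0,0,0,0,0,0,0,0,0,0,0,0,0,0,0,0,0,0,0,0,0,0,0,0,0,0,0,0,0,0,0,0,0,0,0,0,0,0,0,0,0,0,0,0,0,0,0,0,0,0,0,0,0,0,0,0,0,0,0,0,0,0,0,0,0,0,0,0,0,0]' | grep force; python3 go.py j 0 133 .11 112.8;done; python3 - <<'E'
from h import *
from workcell import bot
s=bot.camera("scene");np.savez("scene5.npz",**s);cv2.imwrite("pics/s5.png",cv2.resize(s["pixels"][190:290,180:310],None,fx=6,fy=6)[:,:,::-1])
E
```

```text
clock: 16.18
eef_pos: [0.5528, -0.0753, 0.1088]
tool_rot: [0.553, 0.833, 0.0, -0.008]
ft_force: [-4.7, 11.3, 4.7]
grip_width: -0.0002
grasp_force: 0.0
ft_force: [-4.2, 12.6, 5.5]
grasp_force: 0.0
t=17.02 row [-0.0024, 0.0009, -0.0025] [-0.0026, -0.0045, 0.0001] steps 0.0 0.1
pos [ 0.5528 -0.0752  0.1088] F [-4.21 12.56  5.55] w -0.0002
ft_force: [-4.8, 10.8, 4.7]
grasp_force: 0.0
t=17.85 row [-0.0024, 0.0009, -0.0025] [-0.0027, -0.0044, 0.0001] steps 0.0 0.1
pos [ 0.5527 -0.0753  0.1088] F [-4.8  10.81  4.67] w 0.0002
ft_force: [-3.5, 12.4, 5.8]
grasp_force: 0.0
t=18.68 row [-0.0024, 0.0009, -0.0025] [-0.0026, -0.0045, 0.0001] steps 0.0 0.1
pos [ 0.5528 -0.0752  0.1088] F [-3.47 12.38  5.81] w 0.0001
```

View pics/s5.png

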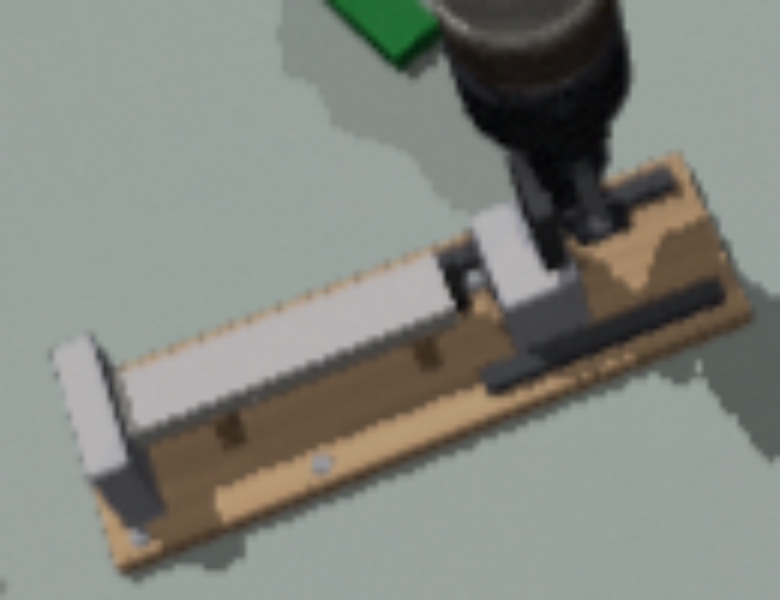

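```bash
python3 - <<'E'
from h import *
a=np.load("scene0.npz");b=np.load("scene5.npz")
# sub-pixel shift of bright carriage top along jig y: sample along the jig-y line at z=.075
g=np.radians(22.8)
def prof(c,X):
    Y=np.arange(70,150,.25);P=np.c_[.6052+(np.cos(g)*X-np.sin(g)*Y)/1e3,-.1988+(np.sin(g)*X+np.cos(g)*Y)/1e3,np.full(len(Y),.075)]
    uv=proj(c,P).astype(np.float32);im=c["pixels"].astype(np.float32).mean(2)
    return Y,cv2.remap(im,uv[:,:1],uv[:,1:],1)[:,0]
for X in(-20,-12,-5,5,12,20):
    r=[]
    for c,lo in((a,105),(b,76)):
        Y,v=prof(c,X);m=(Y>lo)&(Y<lo+38);d=np.gradient(cv2.GaussianBlur(v[None],(0,0),3)[0]);d[~m]=-9;r.append((Y[d.argmax()],round(float(d.max()),1)))
    print(X,r)
E
```

```text
-20 [(np.float64(124.0), 3.3), (np.float64(84.0), 3.1)]
-12 [(np.float64(123.75), 5.7), (np.float64(83.75), 5.5)]
-5 [(np.float64(122.75), 5.5), (np.float64(82.5), 6.4)]
5 [(np.float64(124.0), 5.6), (np.float64(83.5), 4.9)]
12 [(np.float64(123.25), 5.6), (np.float64(83.0), 6.5)]
20 [(np.float64(122.75), 6.0), (np.float64(83.0), 7.9)]
```

Measured carriage travel is 40 mm and the push is about 12.5 N, so the nose is half-way in. I'll hand it in.

```bash
python3 -c "
from workcell import bot
print(bot.job_done())"
```

```text
the job is handed in; nothing more can be done
None
```

The job is handed in: the shortest strip is pinned on the rests between nose and stop, and the arm still holds the handle at about 40 mm of travel (nose about half-way in, about 12.5 N push); the two longer strips were not touched.

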